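# Key the hub home on the leaning spindle and cap it

## Robot

A 6-joint arm with a two-finger parallel gripper is mounted at the origin on the work surface; the furniture and walls round the work are solid. World frame = base frame: x ahead of the robot, y to its left, z up, the work surface at z = 0. Lengths are in m, angles in rad, forces in N, time in s.
With the tool pointing down it reaches from about 0.375 to 0.925 m from the base axis. Payload 5.7 kg.
Tool frame: the origin (TCP) lies between the finger pads; the fingertips stand 14 mm ahead of it and the grasp point (between the pads) lies 5 mm behind it; z points along the fingers, y is the direction in which the jaws open and shut (so a half turn about z gives the same grasp; the last joint's range is limited). The gripper opens to 88 mm and grips with 3 to 60 N. Pads are 20 mm wide; open, the fingers measure 115 mm over their backs; the gripper's body (75 mm by 178 mm) begins 61 mm behind the grasp point.
Start: joints at [1.15, 0.359, 1.51, -0, 1.272, -0.115], TCP at [0.181, 0.572, 0.237] pointing down, gripper open.
Joint ranges: [-2.97, 2.97], [-1.01, 2.36], [0.21, 2.38], [-0.96, 4.11], [0.2, 2.71], [-2.98, 2.98]. Speed limits (rad/s): [2.39, 2.39, 3.14, 3.14, 3.14, 3.14].

## Interface

Orientations are given as a 3x3 rotation matrix whose columns are the frame's x, y, z axes.
In Python, from station import manip gives the robot as it stands.
- The arm moves only by the tool apply_moves, never from a script. Its argument "motion" is a list of rows, each a list of 3 entries, a list of its own where there are three numbers: the closure, from -1 (fully open) to 1 (shut), so that 0 is half open, then the shift along the tool's x, y, z in cm, then the turn about the tool's z in degrees. A call has 1 to 12 rows; each row is the pose to reach, as a shift and turn from the pose commanded when the call began, along the tool's axes at that moment; what a row does not reach only later rows make up. A row lasts 1/8 s, in which the tool goes at most 62.5 mm and 10.7 degrees, less where a joint would pass 70% of its speed; a pose out of reach is approached as far as the arm can. A call with a gripper value outside its range is refused whole. The fingers move at their own pace and stop on an object; the grip force is fixed at half the most. Time passes only in rows, so rows that repeat a pose let the fingers close. It gives the time, the measured TCP pose, the force and the opening at its end, in the units of the state.
- manip.get_state(): the state, without advancing time (a new reading comes with each control period).
- manip.snapshot(name): name is "scene" or "top" or "wrist"; returns the picture (384x512x3 uint8, red, green, blue); there is no depth.
- manip.calibration(name): a dict with "K" (3x3 intrinsics, pixels), "distortion" ([k1, k2, p1, p2, k3] as OpenCV has them; the pictures are not rectified), "cam_to_world" (4x4, takes a point from camera to world coordinates); the wrist camera has in their place "mount" (4x4, takes a point from camera to tool coordinates, whose origin is the TCP and whose axes are the flange's). Camera axes: x right, y down, z forward; pixel columns grow to the right and rows downward; lengths in m; the calibration is good to about 2 mm. A picture is of the moment at which its call begins: read the wrist's pose just before it. calibration takes no time and is no camera call.
- manip.close_job(): hands the job in, once; it reports no verdict.
The state is a dict: "time": time; "joint_positions": joint angles; "qd": joint speeds; "joint_efforts": joint torques, N m; "ee_pos": TCP position; "tcp_rot": TCP orientation; "wrist_force": force on the tool from outside, world axes, zero at the start; "ft_torque": the same for the moment, N m; "finger_gap": finger opening in m.
Only numpy, scipy, OpenCV 4.12 (cv2) and the standard library are available. Lean on these libraries where they do the work, as an engineer would, in place of code of your own. Each camera call takes 0.05 s, during which the arm holds its last target.

## Task

The aluminium hub on the leaning spindle has been left with its tab (under the red line) beside the yellow keyway: without lifting it off the spindle, turn it until the tab drops into the keyway and the hub sits fully home on the shoulder. Then put the blue cap over the end of the spindle, all the way down onto the hub, let go, and leave everything else on the bench alone.

Things in the scene. Friction and masses are not known exactly. Their poses are not given: they have to be found in the camera images.
- spindle_seat (a point): Centre of the flat dark steel shoulder (disc 116 mm across, 20 mm thick) of a spindle in a grey stand fixed to the bench, 115 mm above the bench. The spindle leans 30 degrees from vertical, its upper end roughly towards the robot. z axis: up along the spindle; x axis: from its centre outwards along the keyway. A strong brake holds the spindle: treat it as fixed.
- keyway_end (a point): Outer end of the keyway, on the shoulder's rim, level with its face, 58 mm from spindle_seat along x. The keyway is a radial slot with a yellow floor, 18 mm wide, 10 mm deep, from 22 mm off the axis out through the rim; its outer end shows beyond the hub. Axes as spindle_seat.
- spindle_tip (a point): Free upper end of the spindle's steel shaft, 72 mm up z from spindle_seat. The shaft is 25 mm in diameter and tapers to 17 mm over its last 10 mm. Axes as spindle_seat.
- hub: Loose aluminium hub on the shaft, 0.3 to 0.45 kg. Origin: centre of its flange's underside; z axis: up the bore; x axis: towards its tab. Round flange 92 mm across, 8 mm thick. Bore 28 mm, so it rocks a few degrees until home. Turns freely. Home, its underside lies flat on the shoulder: origin at spindle_seat, same axes.
- hub_grip (a point): Point on the hub's axis inside its boss, 32 mm up z from the hub's origin, a good height to grip. The boss is hexagonal, 50 mm across flats, from z = 8 to 42 mm of the hub, its flats facing along the hub's x axis and every 60 degrees from it; the shaft's end stands out of its top. Axes as the hub.
- hub_tab (a point): Foot of the hub's one tab, under the flange: 14 mm wide, 8 mm deep, 26 to 42 mm from the axis on the x side; a red line on flange and boss shows where. At the start it stands on the shoulder, so the hub is 5 to 8 mm high, 25 to 75 degrees anticlockwise of the keyway seen from the spindle's tip: turn the hub clockwise. Axes as the hub.
- cap: Blue cap, 0.12 to 0.2 kg, standing mouth down on the bench at the robot's left or right. Origin: centre of its mouth face (underside); z axis: to its closed top. 44 mm high, 52 mm across its twelve-sided grip, 60 mm round rim on the lowest 6 mm; bore 28 mm wide, 32 mm deep. Fitted, its mouth rests on the boss: origin 42 mm up the spindle from spindle_seat, z axis along the spindle.
- ink_pot_blue: Bystander: white ink pot with a blue lid, 58 mm across, 64 mm high; origin at the centre of its underside.
- ink_pot_yellow: Bystander: white ink pot with a yellow lid, 67 mm across, 58 mm high; origin at the centre of its underside.
- tape_roll: Bystander: roll of beige masking tape lying flat, 92 mm across, 24 mm high; origin at the centre of its underside.
Not all that is in view belongs to the job. Leave any brown or pink look-alike of the cap alone.

How it is judged:
On the way, in this order (a step that is already met when the one before it is completed fails the run):
1. the hub's tab is in the keyway and the hub sits on the shoulder (z of hub in the frame of spindle_seat between -0.0025 and 0.0025 m and x of hub in the frame of spindle_seat between -0.004 and 0.004 m and y of hub in the frame of spindle_seat between -0.004 and 0.004 m and angle between the x axis of hub and the x axis of spindle_seat, either way round below 0.15 rad), for 0.2 s.
2. the cap is down on the hub, on the spindle (z of cap in the frame of spindle_seat between 0.04 and 0.0455 m and x of cap in the frame of spindle_seat between -0.004 and 0.004 m and y of cap in the frame of spindle_seat between -0.004 and 0.004 m and angle between the z axis of cap and the z axis of spindle_seat, either way round below 0.1 rad), for 0.2 s.
At the end, for the whole second after the job is handed in: Hub home: within 2.5 mm of the shoulder along the spindle, 4 mm across, tab within 0.15 rad of the keyway. Cap on the spindle's end, mouth on the hub: 40 to 45.5 mm up from the shoulder, within 4 mm of the axis and 0.1 rad of its direction. Both at rest and let go (all of step 1 and all of step 2 and linear speed of each of cap, hub below 0.02 m/s); the robot touches nothing.
It fails at once if the hub is lifted more than 30 mm up the spindle (z of hub in the frame of spindle_seat above 0.03 m).
It fails at once if a bystander is moved by more than 30 mm (distance of any of ink_pot_blue, ink_pot_yellow, tape_roll from where it was at the start of the episode above 0.03 m).
It also fails if it takes over 56 s, if anything falls off the work surface, if the arm or the gripper's body presses on something with over 40 N, if the wrist force passes 120 N, or if a joint passes its speed limit or range.

## Working session

There is one attempt and no reset: what is moved stays moved. The work goes in short steps, Python scripts to look and compute and a tool call to move; the robot and the scene stay as the last step left them, time stands still between calls to the robot, and variables do not carry over. Pictures are saved under pics/ and viewed, and the job is handed in when it is done.

Besides the shell and the picture viewer there is one more tool, called after "Emit:" by a JSON object that holds its "fn" and its "kwargs", one argument or row to a line. apply_moves: Moves the arm, as the interface text tells. Its arguments: {"type":"object","properties":{"motion":{"type":"array","items":{"type":"array"}}},"required":["motion"]}

```bash
ls; mkdir -p pics; python3 - <<'E'
from station import manip
import cv2,json
s=manip.get_state();print(s)
for n in("scene","top","wrist"):
    im=manip.snapshot(n);cv2.imwrite(f"pics/{n}0.png",cv2.cvtColor(im,cv2.COLOR_RGB2BGR))
    print(n,manip.calibration(n))
E
```

```text
pics
{'time': 0.0, 'joint_positions': array([ 1.14990148e+00,  3.59494071e-01,  1.51143010e+00, -7.14492618e-06,
        1.27245807e+00, -1.15112801e-01]), 'qd': array([-0.00032593, -0.00019946, -0.00227017, -0.0004296 ,  0.00176477,
       -0.00046828]), 'joint_efforts': array([ 5.94015819e-04, -5.15363395e+01, -2.70728928e+01,  6.75416132e-02,
        3.50052968e-02, -1.54213731e-04]), 'ee_pos': array([0.18037215, 0.57156233, 0.23581695]), 'tcp_rot': array([[-9.53612381e-01,  3.01036379e-01, -7.24949901e-04],
       [ 3.01037186e-01,  9.53610998e-01, -1.63618527e-03],
       [ 1.98768911e-04, -1.77852340e-03, -9.99998399e-01]]), 'wrist_force': array([ 0.91102623,  0.15543572, -0.18012947]), 'ft_torque': array([ 0.01813793,  0.02199425, -0.00158841]), 'finger_gap': 0.08770797541258447}
scene {'K': array([[465.13080859,   0.        , 253.51253013],
       [  0.        , 465.13080859, 189.3289742 ],
       [  0.        ,   0.        ,   1.        ]]), 'distortion': array([-0.09667542,  0.        ,  0.        ,  0.        ,  0.        ]), 'cam_to_world': array([[ 0.6115774 , -0.3764594
[... 630 characters left out ...]
07132646, -0.9974379 ,  1.46775193],
       [ 0.        ,  0.        ,  0.        ,  1.        ]])}
wrist {'K': array([[286.42030063,   0.        , 255.78216355],
       [  0.        , 286.42030063, 189.893974  ],
       [  0.        ,   0.        ,   1.        ]]), 'distortion': array([0.00886695, 0.        , 0.        , 0.        , 0.        ]), 'mount': array([[-3.95324664e-04, -9.57674871e-01, -2.87851846e-01,
         7.83174687e-02],
       [ 9.99998639e-01, -8.39621890e-04,  1.42003835e-03,
        -2.72118590e-04],
       [-1.60162175e-03, -2.87850893e-01,  9.57673900e-01,
        -1.47142613e-01],
       [ 0.00000000e+00,  0.00000000e+00,  0.00000000e+00,
         1.00000000e+00]])}
```

View pics/scene0.png

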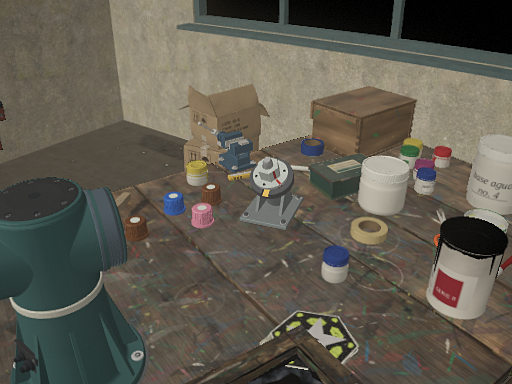

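View pics/top0.png

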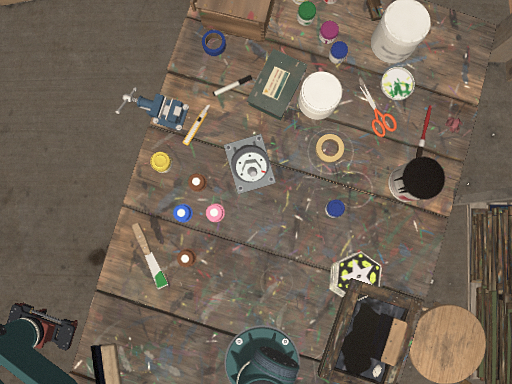

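View pics/wrist0.png

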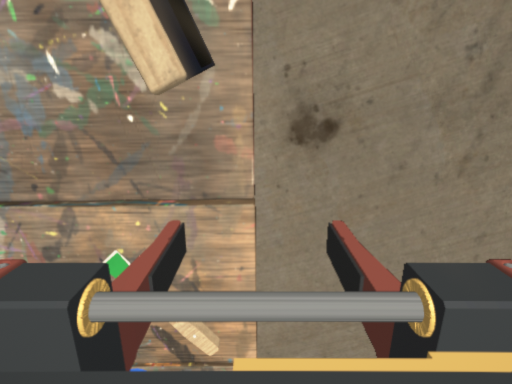

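```bash
python3 - <<'E'
import cv2
t=cv2.imread("pics/top0.png");s=cv2.imread("pics/scene0.png")
cv2.imwrite("pics/t1.png",cv2.resize(t[125:200,210:300],None,fx=8,fy=8,interpolation=cv2.INTER_CUBIC))
cv2.imwrite("pics/s1.png",cv2.resize(s[145:230,235:310],None,fx=7,fy=7,interpolation=cv2.INTER_CUBIC))
cv2.imwrite("pics/t2.png",cv2.resize(t[165:235,140:240],None,fx=7,fy=7,interpolation=cv2.INTER_CUBIC))
E
```

```text
(no output)
```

View pics/t1.png

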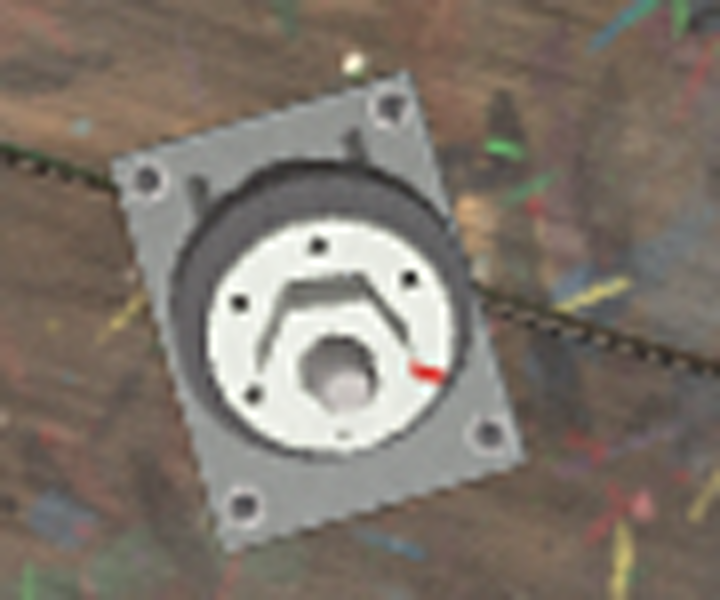

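View pics/s1.png

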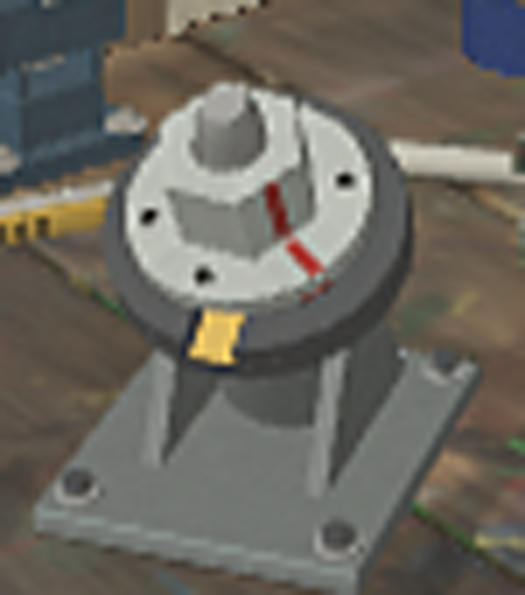

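View pics/t2.png

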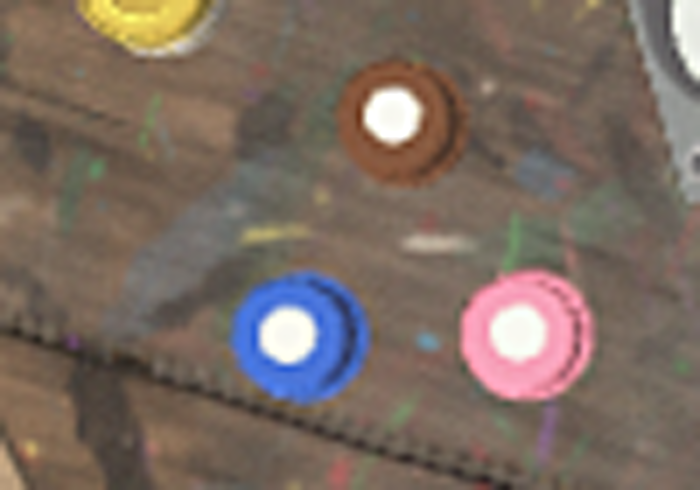

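```bash
cat > h.py <<'E'
import numpy as np,cv2
from station import manip
C={n:manip.calibration(n) for n in("scene","top","wrist")}
def T_of(n,s=None):
    if n!="wrist": return np.array(C[n]["cam_to_world"])
    T=np.eye(4);T[:3,:3]=s["tcp_rot"];T[:3,3]=s["ee_pos"]
    return T@np.array(C[n]["mount"])
def proj(n,P,s=None):
    T=np.linalg.inv(T_of(n,s));P=np.atleast_2d(P)
    r,_=cv2.Rodrigues(T[:3,:3]);
    return cv2.projectPoints(P.reshape(-1,1,3).astype(float),r,T[:3,3],np.array(C[n]["K"]),np.array(C[n]["distortion"]))[0].reshape(-1,2)
def ray(n,uv,s=None):
    T=T_of(n,s)
    p=cv2.undistortPoints(np.array(uv,float).reshape(-1,1,2),np.array(C[n]["K"]),np.array(C[n]["distortion"])).reshape(2)
    return T[:3,3],T[:3,:3]@np.array([p[0],p[1],1])
def onz(n,uv,z,s=None):
    o,d=ray(n,uv,s);return o+d*(z-o[2])/d[2]
def R_of(az,key):
    # z axis leaning 30deg toward azimuth az; x rotated by key about z from downslope horizontal-projected dir
    z=np.array([.5*np.cos(az),.5*np.sin(az),np.cos(np.pi/6)])
    x0=np.array([np.cos(az),np.sin(az),0]);x0=x0-z*(x0@z);x0/=np.linalg.norm(x0)
    y0=np.cross(z,x0);x=x0*np.cos(key)+y0*np.sin(key)
    return np.c_[x,np.cross(z,x),z]
def circ(r,z,n=72):
    a=np.linspace(0,2*np.pi,n,endpoint=False);return np.c_[r*np.cos(a),r*np.sin(a),0*a+z]
E
cat > fit.py <<'E'
from h import *
from scipy.optimize import least_squares
def orig(p,off,k): return (np.array(p,float)+.5)/k-.5+np.array(off)
top=orig([(170,300),(200,215),(255,175),(330,158),(400,172),(450,230),(470,310)],(210,125),8)
sc=orig([(105,215),(125,290),(190,355),(280,375),(350,350),(405,260),(412,200)],(235,145),7)
tipT=orig([(352,388)],(210,125),8);tipS=orig([(228,102)],(235,145),7)
yel=orig([(213,365)],(235,145),7)
def model(p):
    R=R_of(p[2],p[3]);o=np.array([p[0],p[1],p[4] if len(p)>4 else .115]);return R,o
def res(p):
    R,o=model(p);r=[]
    for n,pts in(("top",top),("scene",sc)):
        h=np.vstack([circ(.058,0),circ(.058,-.02)])@R.T+o
        hull=cv2.convexHull(proj(n,h).astype(np.float32))
        r+= [cv2.pointPolygonTest(hull,(float(a),float(b)),True) for a,b in pts]
    tip=o+R[:,2]*.072
    r+=list((proj("top",tip)-tipT)[0])+list((proj("scene",tip)-tipS)[0])
    r+=list((proj("scene",o+R@[.058,0,-.01])-yel)[0])
    return r
if __name__=="__main__":
    for x0 in([.5,0.03,np.pi,0],[.5,0.03,np.pi,0,.115]):
        f=least_squares(res,x0,diff_step=1e-3,x_scale=[.01,.01,.1,.1,.01][:len(x0)])
        print(f.x,np.sqrt(np.mean(f.fun**2)));print(np.round(f.fun,1))
    R,o=model(f.x[:4]);print(R)
    for uv in((182,212),):
        from h import onz
    for (u,v) in [(290,335)]:
        q=orig((u,v),(140,165),7);print("cap top",q,onz("top",q,.044))
E
python3 fit.py
```

```text
[6.30702824e-01 3.73126916e-02 3.46144405e+00 2.19438138e-03] 0.8076765515654033
[-0.3 -0.1  0.7  0.9  0.4  1.   1.2  0.7  1.7  1.7 -0.1 -0.5  0.8 -0.6
  0.5 -0.6 -0.5 -0.   0.1 -0.6]
[6.30447403e-01 3.71578459e-02 3.46286476e+00 2.48299814e-03
 1.15522328e-01] 0.8046126963681793
[-0.4 -0.1  0.6  0.9  0.4  1.1  1.3  0.7  1.7  1.6 -0.2 -0.6  0.7 -0.5
  0.5 -0.6 -0.5 -0.2  0.1 -0.7]
[[-0.82092817  0.31781318 -0.47441724]
 [-0.27582327 -0.94815254 -0.15788692]
 [-0.49999846  0.0012415   0.8660254 ]]
cap top [181.         212.42857143] [0.48285648 0.26065715 0.044     ]
```

```bash
cat > ang.py <<'E'
from h import *
from fit import orig
o=np.array([.6307,.0373,.115]);R=R_of(3.4614,0.0022)
def hubpt(n,uv,h,s=None):
    c,d=ray(n,uv,s);z=R[:,2];t=((o+z*h-c)@z)/(d@z);q=R.T@(c+d*t-o);return q
if __name__=="__main__":
  for h in(.0125,.0145,.016):
    for n,p,of,k in(("scene",(318,270),(235,145),7),("scene",(292,240),(235,145),7),("top",(442,378),(210,125),8),("top",(412,370),(210,125),8)):
        q=hubpt(n,orig(p,of,k),h);print(h,n,np.round(q*1000,1),np.degrees(np.arctan2(q[1],q[0])))
  print("pink",onz("top",orig((518,332),(140,165),7),.044),"brown",onz("top",orig((393,115),(140,165),7),.044))
  print("cap scene",onz("scene",(174,197),.044))
E
python3 ang.py
```

```text
0.0125 scene [26.4 34.1 12.5] 52.24347564623597
0.0125 scene [15.5 21.3 12.5] 54.017765588574676
0.0125 top [34.8 33.  12.5] 43.483751309409456
0.0125 top [27.8 23.  12.5] 39.5941097819371
0.0145 scene [27.6 34.7 14.5] 51.44630208761152
0.0145 scene [16.7 21.9 14.5] 52.651644970543416
0.0145 top [33.9 32.9 14.5] 44.13834874805157
0.0145 top [26.9 22.9 14.5] 40.39908403938364
0.016 scene [28.6 35.1 16. ] 50.876556347376415
0.016 scene [17.7 22.4 16. ] 51.70498460574619
0.016 top [33.3 32.9 16. ] 44.64203692694196
0.016 top [26.3 22.9 16. ] 41.024319492854524
pink [0.48491648 0.15643851 0.044     ] brown [0.5836794  0.21501595 0.044     ]
cap scene [0.48150865 0.25036219 0.044     ]
```

Emit:
{"fn": "apply_moves", "kwargs": {
  "motion": [
    [-1,[-57.4,-38.5,-3],-55],
    [-1,[-57.4,-38.5,-3],-55],
    [-1,[-57.4,-38.5,-3],-55],
    [-1,[-57.4,-38.5,-3],-55],
    [-1,[-57.4,-38.5,-3],-55],
    [-1,[-57.4,-38.5,-3],-55],
    [-1,[-57.4,-38.5,-3],-55],
    [-1,[-57.4,-38.5,-3],-55],
    [-1,[-57.4,-38.5,-3],-55],
    [-1,[-57.4,-38.5,-3],-55],
    [-1,[-57.4,-38.5,-3],-55],
    [-1,[-57.4,-38.5,-3],-55]
  ]
}}

```text
time: 1.65
ee_pos: [0.6138, 0.0292, 0.2664]
tcp_rot: [[-0.795, -0.606, 0.0], [-0.606, 0.795, -0.001], [0.0, -0.001, -1.0]]
wrist_force: [0.6, -0.6, -0.2]
finger_gap: 0.0878
```

```bash
cat > look.py <<'E'
import sys
from h import *
tag=sys.argv[1]
for n in sys.argv[2:]:
    s=manip.get_state();im=cv2.cvtColor(manip.snapshot(n),cv2.COLOR_RGB2BGR);cv2.imwrite(f"pics/{n}_{tag}.png",im)
    np.savez(f"pics/{n}_{tag}.npz",tcp_rot=s["tcp_rot"],ee_pos=s["ee_pos"])
    if n=="scene":cv2.imwrite(f"pics/scene_{tag}c.png",cv2.resize(im[130:230,225:325],None,fx=6,fy=6,interpolation=cv2.INTER_CUBIC))
    if n=="top":cv2.imwrite(f"pics/top_{tag}c.png",cv2.resize(im[125:200,210:300],None,fx=7,fy=7,interpolation=cv2.INTER_CUBIC))
print(s["time"],s["ee_pos"].round(4),s["tcp_rot"].round(3).tolist(),s["wrist_force"].round(1),s["ft_torque"].round(2),s["finger_gap"],s["joint_positions"].round(2))
E
python3 look.py 1 wrist
```

```text
1.65 [0.6138 0.0292 0.2664] [[-0.795, -0.606, 0.0], [-0.606, 0.795, -0.001], [0.0, -0.001, -1.0]] [ 0.6 -0.6 -0.2] [0.08 0.06 0.01] 0.08779965430635966 [-0.06  0.36  1.44 -0.    1.35 -2.29]
```

View pics/wrist_1.png

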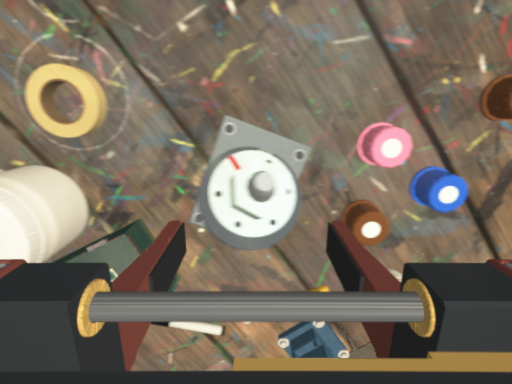

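```bash
cat > ov.py <<'E'
import sys
from ang import *
n,tag=sys.argv[1],sys.argv[2];h=float(sys.argv[3]);delta=np.radians(float(sys.argv[4]))
s=np.load(f"pics/{n}_{tag}.npz");im=cv2.imread(f"pics/{n}_{tag}.png")
k=4;x0,y0,w,hh=map(int,sys.argv[5:9])
big=cv2.resize(im[y0:y0+hh,x0:x0+w],None,fx=k,fy=k,interpolation=cv2.INTER_CUBIC)
def dr(P,c):
    q=proj(n,P@R.T+o,s);q=((q-[x0,y0]+.5)*k-.5).astype(int);cv2.polylines(big,[q.reshape(-1,1,2)],True,c,1)
dr(circ(.058,0),(0,255,0));dr(circ(.0085,.072),(0,255,0));dr(circ(.046,.008+h),(255,0,255))
a=np.radians(np.arange(6)*60+30)+delta;dr(np.c_[.02887*np.cos(a),.02887*np.sin(a),0*a+.042+h],(255,0,255))
dr(np.array([[.046*np.cos(delta),.046*np.sin(delta),.008+h],[.025*np.cos(delta),.025*np.sin(delta),.008+h]]),(255,255,0))
dr(np.array([[.022,.009,0],[.0573,.009,0],[.0573,-.009,0],[.022,-.009,0]]),(0,128,255))
cv2.imwrite(f"pics/ov_{n}_{tag}.png",big)
E
python3 ov.py wrist 1 .0065 47 170 100 150 150
```

```text
(no output)
```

View pics/ov_wrist_1.png

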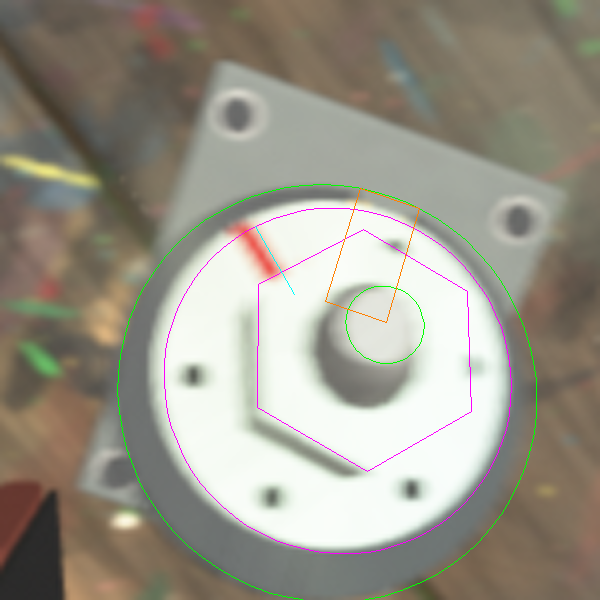

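```bash
cat > fit2.py <<'E'
from fit import *
s=np.load("pics/wrist_1.npz")
tipW=orig([(372,321)],(170,100),4)
W=orig([(131,370),(150,460),(190,530),(527,400),(520,440),(500,500),(480,540)],(170,100),4)
def res2(p):
    r=list(res(p));R,o=model(p)
    h=np.vstack([circ(.058,0),circ(.058,-.02)])@R.T+o
    hull=cv2.convexHull(proj("wrist",h,s).astype(np.float32))
    r+=[cv2.pointPolygonTest(hull,(float(a),float(b)),True) for a,b in W]
    r+=list(2*(proj("wrist",o+R[:,2]*.072,s)-tipW)[0])
    return np.array(r)
f=least_squares(res2,[.63,.037,3.46,0],diff_step=1e-3,x_scale=[.01,.01,.1,.1])
print(f.x,f.fun.round(1))
f=least_squares(lambda p:res2(p)[20:],[.63,.037,3.46,0],diff_step=1e-3,x_scale=[.01,.01,.1,.1])
print(f.x,f.fun.round(1))
E
python3 fit2.py
```

```text
[ 0.63020234  0.03677528  3.52688108 -0.04468971] [-0.4 -0.3  0.5  0.8  0.3  0.9  1.3  0.8  1.9  1.8  0.1 -0.3  0.8 -0.6
  1.4 -0.7  0.5  0.2  0.2 -0.5  3.2  4.5  3.5  2.9  3.4  2.2 -0.2  1.1
 -1.4]
[0.63012777 0.03674698 3.53197547 0.55143007] [ 3.2  4.4  3.5  2.9  3.4  2.2 -0.2  0.7 -1.7]
```

Emit:
{"fn": "apply_moves", "kwargs": {
  "motion": [
    [-0.7,[0.3,0.2,6],-2],
    [-0.7,[0.3,0.2,9],-2],
    [-0.7,[0.3,0.2,9],-2],
    [-0.7,[0.3,0.2,9],-2]
  ]
}}

```text
time: 2.2
ee_pos: [0.6093, 0.0322, 0.1779]
tcp_rot: [[-0.772, -0.636, 0.002], [-0.636, 0.772, -0.0], [-0.001, -0.001, -1.0]]
wrist_force: [1.1, -0.1, 0.2]
finger_gap: 0.0743
```

```bash
python3 look.py 2 wrist scene
```

```text
2.25 [0.6097 0.0321 0.1784] [[-0.772, -0.636, 0.003], [-0.636, 0.772, -0.0], [-0.002, -0.002, -1.0]] [0.8 0.6 0.5] [0.11 0.09 0.01] 0.07451825355139888 [-0.06  0.43  1.56 -0.    1.15 -2.32]
```

View pics/wrist_2.png

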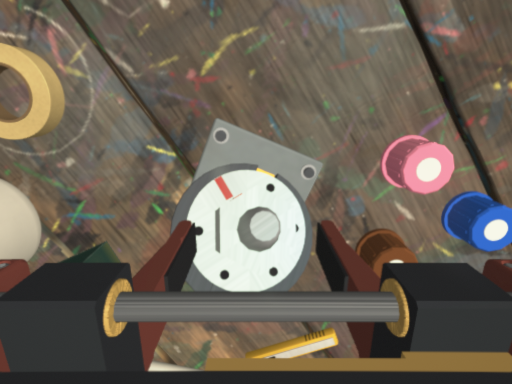

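View pics/scene_2c.png

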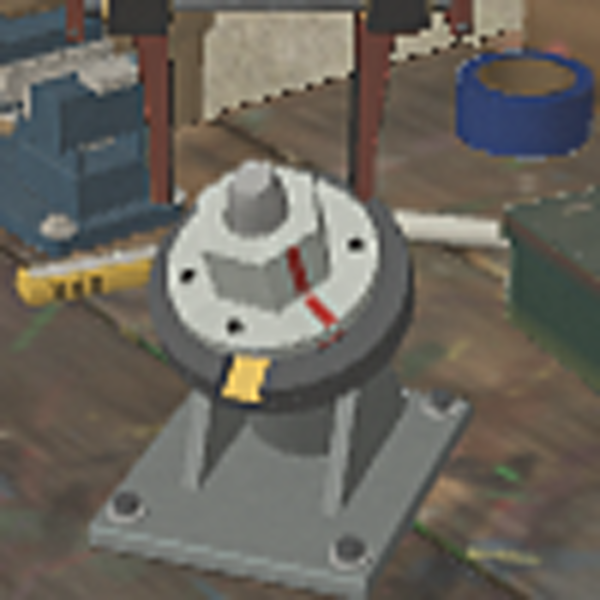

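Emit:
{"fn": "apply_moves", "kwargs": {
  "motion": [
    [-0.7,[0.1,-0.1,1.5],0],
    [-0.6,[0.1,-0.1,2.6],0],
    [-0.25,[0.1,-0.1,2.6],0],
    [-0.25,[0.1,-0.1,2.6],0]
  ]
}}

```text
time: 2.8
ee_pos: [0.6084, 0.0304, 0.1505]
tcp_rot: [[-0.772, -0.636, -0.0], [-0.636, 0.772, -0.0], [0.0, -0.0, -1.0]]
wrist_force: [0.8, -1.2, -0.6]
finger_gap: 0.0554
```

```bash
python3 look.py 3 wrist scene
```

```text
2.85 [0.6087 0.0303 0.1507] [[-0.772, -0.636, 0.0], [-0.636, 0.772, -0.001], [0.0, -0.001, -1.0]] [ 1.3 -0.9 -0.3] [-0.12 -0.02 -0.01] 0.05528296881977912 [-0.06  0.46  1.58 -0.    1.1  -2.32]
```

View pics/wrist_3.png

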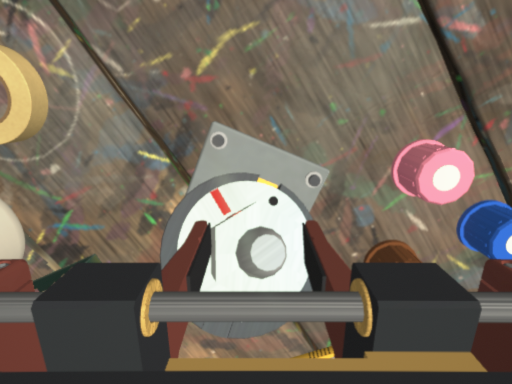

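View pics/scene_3c.png

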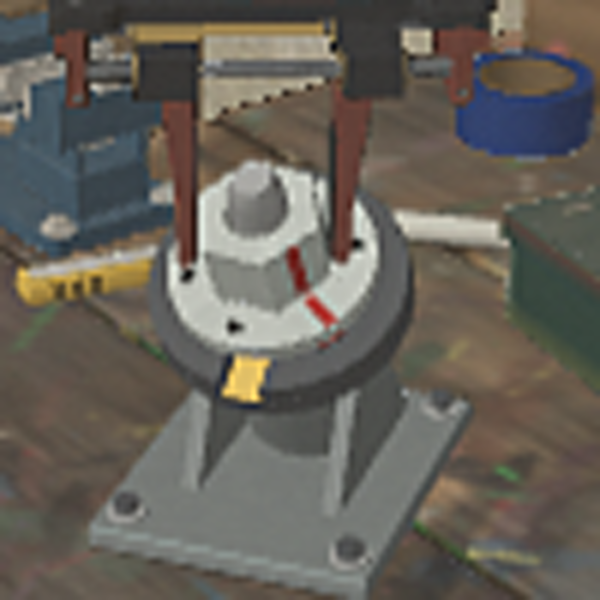

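Emit:
{"fn": "apply_moves", "kwargs": {
  "motion": [
    [-0.25,[-0.1,-0.1,0],5],
    [-0.25,[-0.1,-0.1,0],10],
    [-0.25,[-0.1,-0.1,0],15],
    [-0.25,[-0.1,-0.1,0],20],
    [-0.25,[-0.1,-0.1,0],25],
    [-0.25,[-0.1,-0.1,0],30]
  ]
}}

```text
time: 3.65
ee_pos: [0.6086, 0.0318, 0.1509]
tcp_rot: [[-0.987, -0.162, -0.002], [-0.162, 0.987, 0.002], [0.002, 0.002, -1.0]]
wrist_force: [-3.1, 4.9, 2.9]
finger_gap: 0.0552
```

```bash
python3 look.py 4 wrist scene
```

```text
3.7 [0.6086 0.0319 0.1509] [[-0.987, -0.158, -0.002], [-0.158, 0.987, 0.002], [0.002, 0.003, -1.0]] [-2.8  4.1  2.6] [0.88 0.51 0.19] 0.055183955456144566 [-0.06  0.46  1.58  0.    1.1  -1.79]
```

View pics/wrist_4.png

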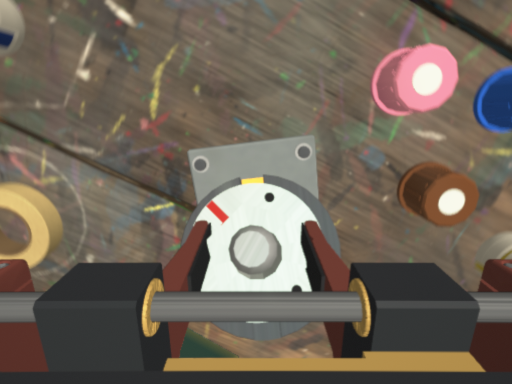

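View pics/scene_4c.png

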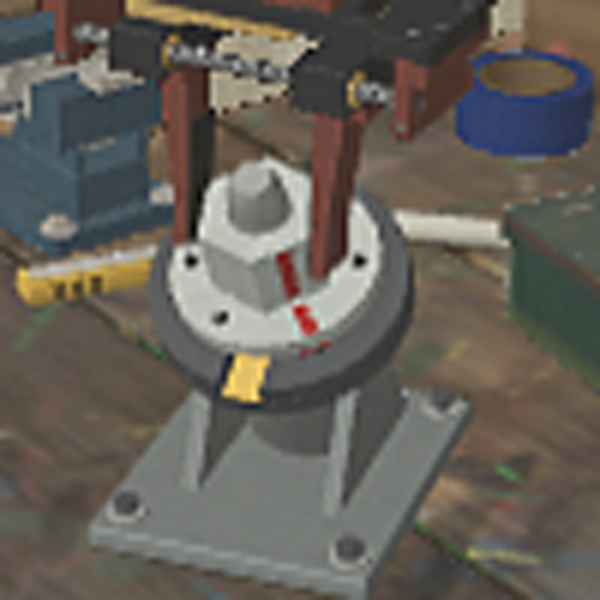

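Emit:
{"fn": "apply_moves", "kwargs": {
  "motion": [
    [-0.25,[0,0,0],5],
    [-0.25,[0,0,0],10],
    [-0.25,[0,0,0],14],
    [-0.25,[0,0,0],17],
    [-0.25,[0,0,0],20],
    [-0.25,[0,0,0],23],
    [-0.25,[0,0,0],25]
  ]
}}

```text
time: 4.62
ee_pos: [0.6059, 0.0345, 0.1517]
tcp_rot: [[-0.964, 0.267, -0.007], [0.267, 0.964, 0.006], [0.008, 0.004, -1.0]]
wrist_force: [-13.6, 13.2, 16.0]
finger_gap: 0.0559
```

```bash
python3 look.py 5 wrist scene
```

```text
4.675 [0.6058 0.0346 0.1517] [[-0.963, 0.268, -0.007], [0.268, 0.963, 0.006], [0.008, 0.004, -1.0]] [-12.   11.8  15.6] [2.94 1.75 1.1 ] 0.05551770725685656 [-0.06  0.46  1.58  0.01  1.11 -1.36]
```

View pics/wrist_5.png

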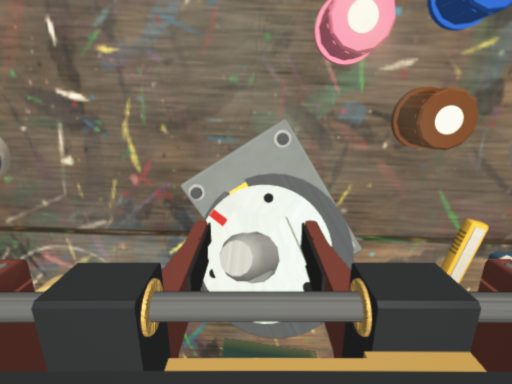

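View pics/scene_5c.png

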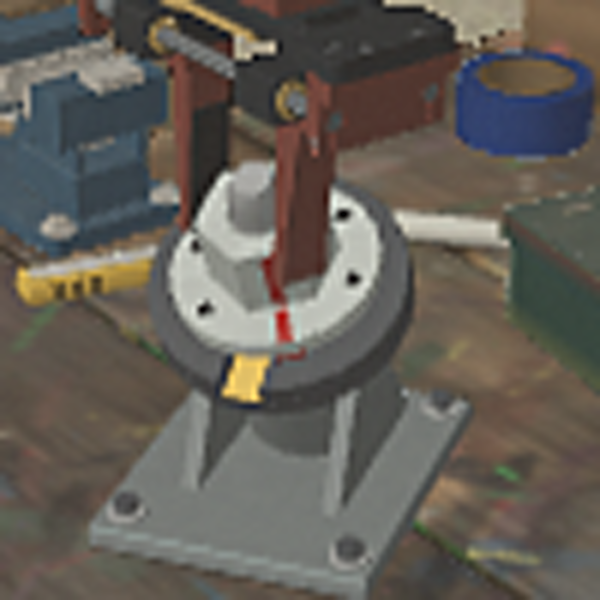

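Emit:
{"fn": "apply_moves", "kwargs": {
  "motion": [
    [-0.25,[0,0,0],-8],
    [-0.5,[0.2,-0.2,-0.5],-16],
    [-0.5,[0.2,-0.2,-0.5],-22],
    [-0.5,[0.2,-0.2,-0.5],-22],
    [0.2,[0.2,-0.2,-0.5],-22],
    [0.2,[0.2,-0.2,-0.5],-22],
    [0.2,[0.2,-0.2,-0.5],-22]
  ]
}}

```text
time: 5.6
ee_pos: [0.6072, 0.0314, 0.1559]
tcp_rot: [[-0.994, -0.111, -0.0], [-0.111, 0.994, 0.004], [-0.0, 0.004, -1.0]]
wrist_force: [-0.5, 8.5, 3.0]
finger_gap: 0.051
```

```bash
python3 look.py 6 wrist scene
```

```text
5.65 [0.6072 0.0314 0.1559] [[-0.994, -0.112, -0.0], [-0.112, 0.994, 0.004], [-0.0, 0.004, -1.0]] [-1.8  8.8  2.5] [1.59 0.1  0.22] 0.050337068894659574 [-0.06  0.45  1.58  0.    1.11 -1.75]
```

View pics/wrist_6.png

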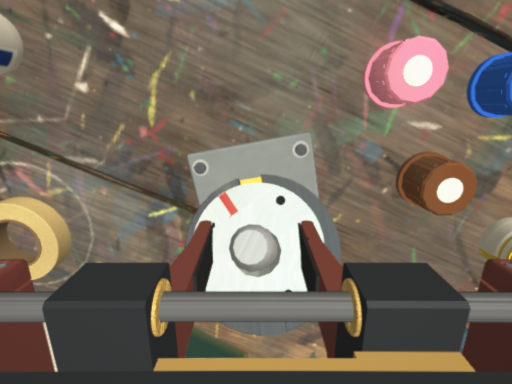

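View pics/scene_6c.png

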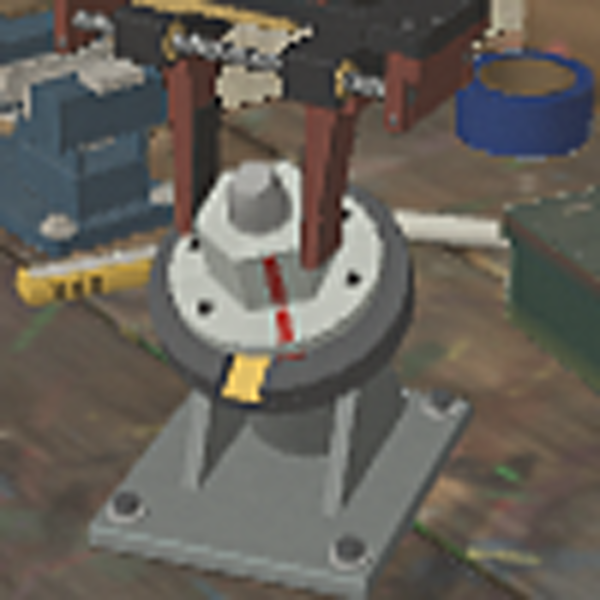

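```bash
python3 - <<'E'
from ang import *
for h in (.010,.0145):
  for p in((287,342),(281,316)):
    q=hubpt("scene",orig(p,(225,130),6),h);print(h,np.degrees(np.arctan2(q[1],q[0])),np.hypot(q[0],q[1]))
q=hubpt("scene",orig((247,357),(225,130),6),0);print(q,np.degrees(np.arctan2(q[1],q[0])))
E
```

```text
0.01 23.83263342286658 0.042088074005327276
0.01 22.6247025555268 0.02842401155659397
0.0145 24.04575606123104 0.04511583052671989
0.0145 23.053239936795737 0.03151091614542903
[ 4.30159081e-02 -9.90620888e-04  9.31269083e-17] -1.319241367205554
```

Emit:
{"fn": "apply_moves", "kwargs": {
  "motion": [
    [0.2,[0,0.1,0],3],
    [0.2,[0,0.1,0],6],
    [0.2,[0,0.1,0],9],
    [0.2,[0,0.1,0],12],
    [0.2,[0,0.1,0],15],
    [0.2,[0,0.1,0],18]
  ]
}}

```text
time: 6.45
ee_pos: [0.6047, 0.0337, 0.1566]
tcp_rot: [[-0.98, 0.201, -0.004], [0.201, 0.98, 0.006], [0.005, 0.005, -1.0]]
wrist_force: [-10.8, 10.8, 15.6]
finger_gap: 0.0516
```

```bash
python3 look.py 7 wrist scene
```

```text
6.5 [0.6046 0.0337 0.1567] [[-0.979, 0.203, -0.004], [0.203, 0.979, 0.006], [0.005, 0.005, -1.0]] [-10.5  10.9  14.5] [2.8  1.26 0.96] 0.05180969460158707 [-0.06  0.45  1.58  0.01  1.11 -1.43]
```

View pics/wrist_7.png

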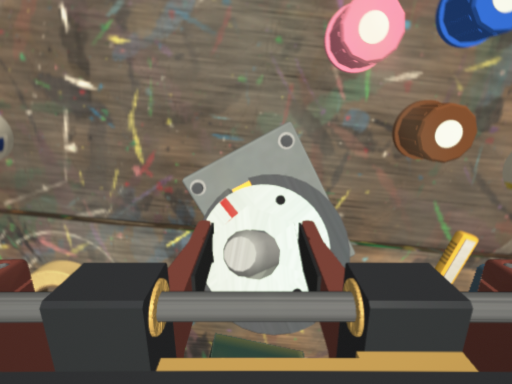

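View pics/scene_7c.png

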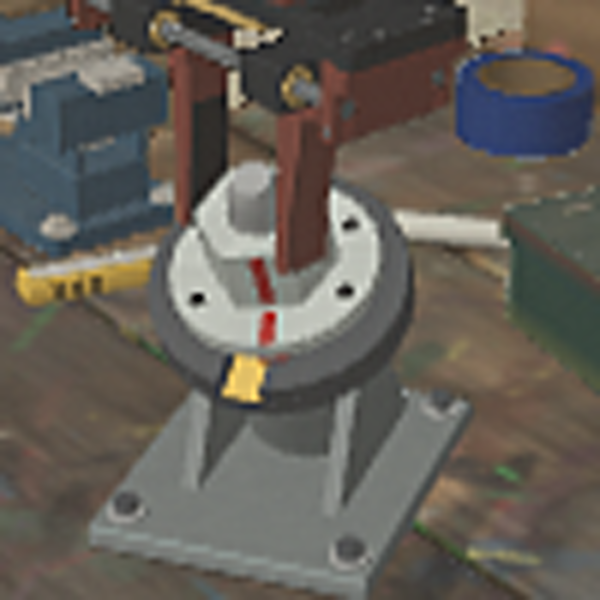

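Emit:
{"fn": "apply_moves", "kwargs": {
  "motion": [
    [0.2,[0,0,0],4],
    [0.2,[0,0,0],8],
    [0.2,[0,0,0],12],
    [0.2,[0,0,0],15]
  ]
}}

```text
time: 7.05
ee_pos: [0.6033, 0.0361, 0.1572]
tcp_rot: [[-0.894, 0.448, -0.006], [0.448, 0.894, 0.01], [0.01, 0.006, -1.0]]
wrist_force: [-14.3, 19.2, 22.4]
finger_gap: 0.053
```

```bash
python3 look.py 8 wrist scene
```

```text
7.1 [0.6034 0.0361 0.1573] [[-0.893, 0.45, -0.006], [0.45, 0.893, 0.01], [0.01, 0.006, -1.0]] [-14.2  18.3  21. ] [4.15 1.88 1.05] 0.05325806916711014 [-0.06  0.45  1.58  0.01  1.12 -1.17]
```

View pics/wrist_8.png

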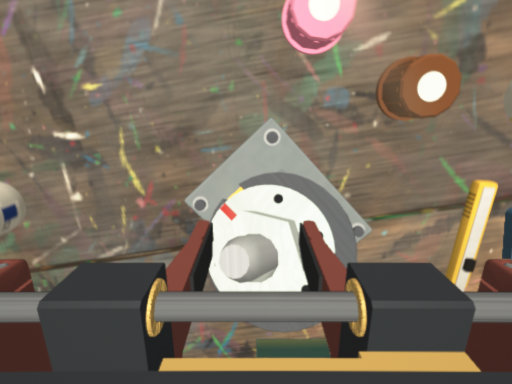

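View pics/scene_8c.png

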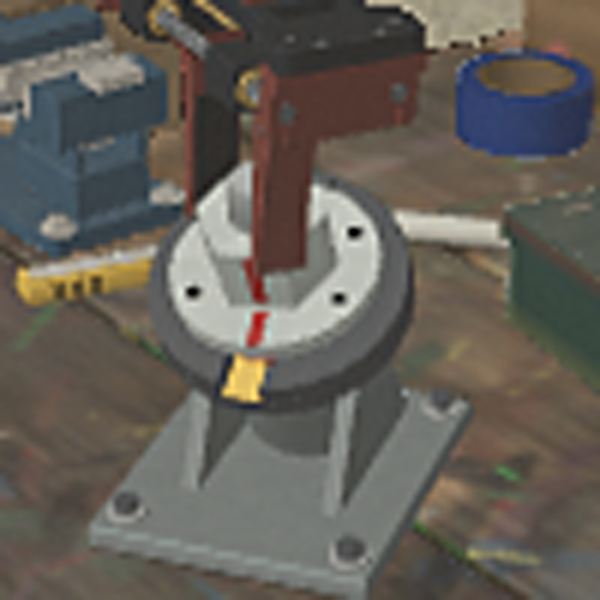

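```bash
cat > wr.py <<'E'
import numpy as np
# frame: e1 = y_hub horizontal, lean frame: X downslope horizontal, Y = y0 horizontal, Z up
c,s=np.cos(np.pi/6),.5
A=np.array([[c,0,s],[0,1,0],[-s,0,c]])  # columns: x0,y0,z axis in (X,Y,Z)
fx=np.linspace(-10,10,11);ft=np.linspace(0,13.5,6);fz=np.linspace(-14,30,23)
def finger(sign,gap):
    X,Y,Z=np.meshgrid(fx,sign*(gap/2+ft),fz,indexing='ij');return np.c_[X.ravel(),Y.ravel(),Z.ravel()]
# hub surface points
def hexpts():
    P=[]
    for k in range(6):
        a=np.radians(60*k+30);b=np.radians(60*k+90)
        for t in np.linspace(0,1,13,endpoint=False):
            p=28.87*((1-t)*np.array([np.cos(a),np.sin(a)])+t*np.array([np.cos(b),np.sin(b)]))
            for z in np.linspace(8,42,18):P.append([*p,z])
    return np.array(P)
HP=hexpts()
def rz(d):return np.array([[np.cos(d),-np.sin(d),0],[np.sin(d),np.cos(d),0],[0,0,1]])
def feas(psi,gap,ax,dx,dy,deltas,h):
    # jaw axis (tool y) rotated psi about vertical from Y ; tool x horizontally perpendicular
    cp,sp=np.cos(psi),np.sin(psi)
    Rt=np.array([[cp,-sp,0],[sp,cp,0],[0,0,1]])
    F=np.vstack([finger(1,gap),finger(-1,gap)])@Rt.T+A[:,2]*ax+Rt@np.array([dx,dy,0])
    Fh=F@A   # hub0 coords
    Fh[:,2]-=h
    if np.any((np.hypot(Fh[:,0],Fh[:,1])<46)&(Fh[:,2]<8)):return None
    out=[]
    for d in deltas:
        Q=Fh@rz(d)   # into hub coords
        a=np.max([np.abs(Q[:,0]*np.cos(t)+Q[:,1]*np.sin(t)) for t in np.radians([0,60,120])],axis=0)
        bad=np.any((a<24.9)&(Q[:,2]>8)&(Q[:,2]<42))
        if not bad:
            G=(HP@rz(d).T+[0,0,h])@A.T-A[:,2]*ax;G=G@Rt-np.array([dx,dy,0])
            bad=np.any((abs(G[:,0])<10)&(abs(G[:,1])>gap/2+.1)&(abs(G[:,1])<gap/2+13.5)&(G[:,2]>-14))
        if not bad:out.append(np.degrees(d))
    return out
if __name__=="__main__":
  D=np.radians(np.arange(-16,31,1))
  for ax in(44,48,52):
   for psi in(-20,-30,-40,-50):
    r=[]
    for gap in(51,53,55,57,59):
        f=feas(np.radians(psi),gap,ax,0,0,D,6)
        r.append((gap,'flange' if f is None else (f and (round(f[0]),round(f[-1])))))
    print(ax,psi,r)
E
python3 wr.py
```

```text
44 -20 [(51, []), (53, []), (55, []), (57, (6, 17)), (59, (2, 26))]
44 -30 [(51, []), (53, []), (55, []), (57, []), (59, [])]
44 -40 [(51, []), (53, []), (55, []), (57, []), (59, [])]
44 -50 [(51, 'flange'), (53, 'flange'), (55, 'flange'), (57, 'flange'), (59, 'flange')]
48 -20 [(51, []), (53, []), (55, []), (57, (6, 17)), (59, (2, 26))]
48 -30 [(51, []), (53, []), (55, []), (57, []), (59, [])]
48 -40 [(51, []), (53, []), (55, []), (57, []), (59, [])]
48 -50 [(51, []), (53, []), (55, []), (57, []), (59, [])]
52 -20 [(51, []), (53, []), (55, []), (57, (6, 17)), (59, (2, 26))]
52 -30 [(51, []), (53, []), (55, []), (57, []), (59, [])]
52 -40 [(51, []), (53, []), (55, []), (57, []), (59, [])]
52 -50 [(51, []), (53, []), (55, []), (57, []), (59, [])]
```

```bash
python3 - <<'E'
from wr import *
D=np.radians(np.arange(-30,40,1))
for ax in(46,52,56):
   for psi in(-20,-30,-40,-50,-60,-70):
    r=[]
    for gap in(57,59,61,63,65,67,70):
        f=feas(np.radians(psi),gap,ax,0,0,D,6)
        r.append((gap,'fl' if f is None else (f and (round(f[0]),round(f[-1])))))
    print(ax,psi,r)
E
```

```text
46 -20 [(57, (6, 17)), (59, (2, 26)), (61, (-30, 31)), (63, (-30, 35)), (65, (-30, 39)), (67, (-30, 39)), (70, (-30, 39))]
46 -30 [(57, []), (59, []), (61, (-5, 9)), (63, (-11, 16)), (65, (-16, 22)), (67, (-27, 39)), (70, (-30, 39))]
46 -40 [(57, []), (59, []), (61, []), (63, []), (65, (-17, -1)), (67, (-22, 39)), (70, (-30, 39))]
46 -50 [(57, []), (59, []), (61, 'fl'), (63, 'fl'), (65, 'fl'), (67, 'fl'), (70, 'fl')]
46 -60 [(57, 'fl'), (59, 'fl'), (61, 'fl'), (63, 'fl'), (65, 'fl'), (67, 'fl'), (70, 'fl')]
46 -70 [(57, 'fl'), (59, 'fl'), (61, 'fl'), (63, 'fl'), (65, 'fl'), (67, 'fl'), (70, 'fl')]
52 -20 [(57, (6, 17)), (59, (2, 26)), (61, (-30, 31)), (63, (-30, 35)), (65, (-30, 39)), (67, (-30, 39)), (70, (-30, 39))]
52 -30 [(57, []), (59, []), (61, (-5, 9)), (63, (-11, 16)), (65, (-16, 22)), (67, (-27, 39)), (70, (-30, 39))]
52 -40 [(57, []), (59, []), (61, []), (63, []), (65, (-17, -1)), (67, (-22, 39)), (70, (-30, 39))]
52 -50 [(57, []), (59, []), (61, []), (63, []), (65, []), (67, (-24, 38)), (70, (-30, 39))]
52 -60 [(57, []), (59, []), (61, []), (63, []), (65, []), (67, []), (70, (26, 29))]
52 -70 [(57, []), (59, []), (61, []), (63, []), (65, []), (67, []), (70, [])]
56 -20 [(57, (6, 17)), (59, (2, 26)), (61, (-30, 31)), (63, (-30, 35)), (65, (-30, 39)), (67, (-30, 39)), (70, (-30, 39))]
56 -30 [(57, []), (59, []), (61, (-5, 9)), (63, (-11, 16)), (65, (-16, 22)), (67, (-27, 39)), (70, (-30, 39))]
56 -40 [(57, []), (59, []), (61, []), (63, []), (65, (-17, -1)), (67, (-22, 39)), (70, (-30, 39))]
56 -50 [(57, []), (59, []), (61, []), (63, []), (65, []), (67, (-24, 38)), (70, (-30, 39))]
56 -60 [(57, []), (59, []), (61, []), (63, []), (65, []), (67, []), (70, (26, 29))]
56 -70 [(57, []), (59, []), (61, []), (63, []), (65, []), (67, []), (70, [])]
```

Emit:
{"fn": "apply_moves", "kwargs": {
  "motion": [
    [-0.2,[0,0,0],0],
    [-0.47,[0,0,0],-8],
    [-0.47,[0,0,0],-18],
    [-0.47,[0,0,0],-18]
  ]
}}

```text
time: 7.65
ee_pos: [0.6072, 0.0301, 0.1557]
tcp_rot: [[-0.989, 0.15, -0.0], [0.15, 0.989, -0.0], [0.0, -0.0, -1.0]]
wrist_force: [0.1, -0.5, -0.5]
finger_gap: 0.0643
```

```bash
python3 look.py 9 wrist scene; python3 ov.py wrist 9 .0065 9 160 110 190 150
```

```text
7.7 [0.6072 0.03   0.1556] [[-0.988, 0.152, -0.0], [0.152, 0.988, -0.0], [0.0, -0.0, -1.0]] [ 0.7 -0.4 -0.2] [-0.02 -0.    0.02] 0.0649295132150998 [-0.06  0.45  1.58 -0.    1.11 -1.48]
```

View pics/ov_wrist_9.png

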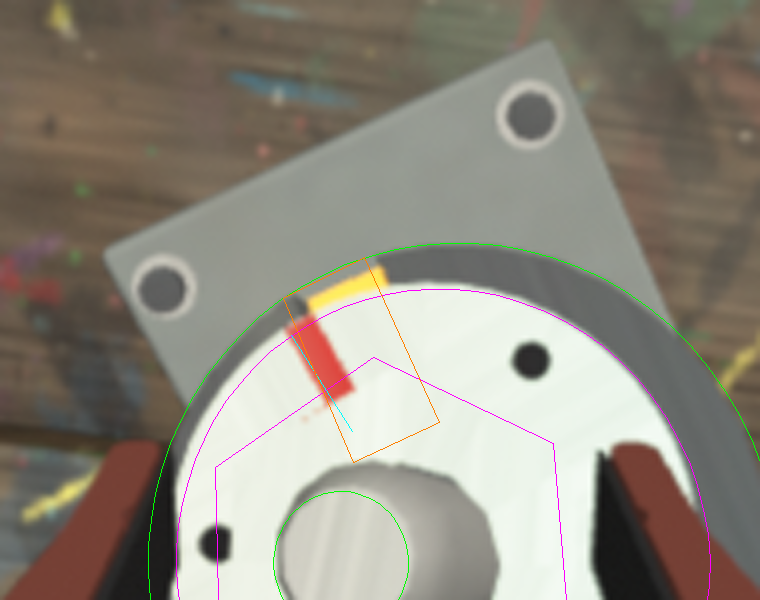

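View pics/scene_9c.png

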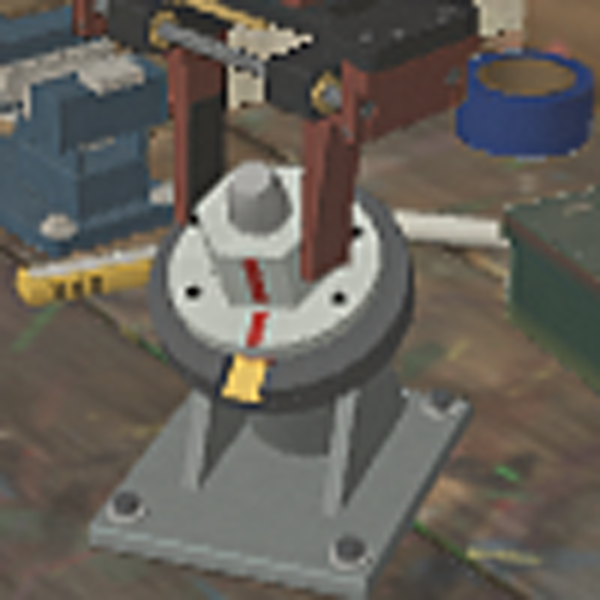

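Emit:
{"fn": "apply_moves", "kwargs": {
  "motion": [
    [-0.47,[-0.1,0,0],3],
    [-0.47,[-0.1,0,0],6],
    [-0.47,[-0.1,0,0],8],
    [-0.47,[-0.1,0,0],10],
    [-0.47,[-0.1,0,0],12],
    [-0.47,[-0.1,0,0],14]
  ]
}}

```text
time: 8.5
ee_pos: [0.6075, 0.0305, 0.1555]
tcp_rot: [[-0.923, 0.385, -0.001], [0.385, 0.923, 0.001], [0.002, 0.0, -1.0]]
wrist_force: [-2.2, 3.3, 2.1]
finger_gap: 0.0645
```

```bash
python3 look.py 10 wrist scene; python3 ov.py wrist 10 .0065 0 160 110 190 150
```

```text
8.55 [0.6075 0.0306 0.1555] [[-0.922, 0.386, -0.001], [0.386, 0.922, 0.001], [0.002, 0.001, -1.0]] [-1.6  3.6  1.3] [0.69 0.3  0.07] 0.06472579929259431 [-0.06  0.45  1.58  0.    1.11 -1.24]
```

View pics/ov_wrist_10.png

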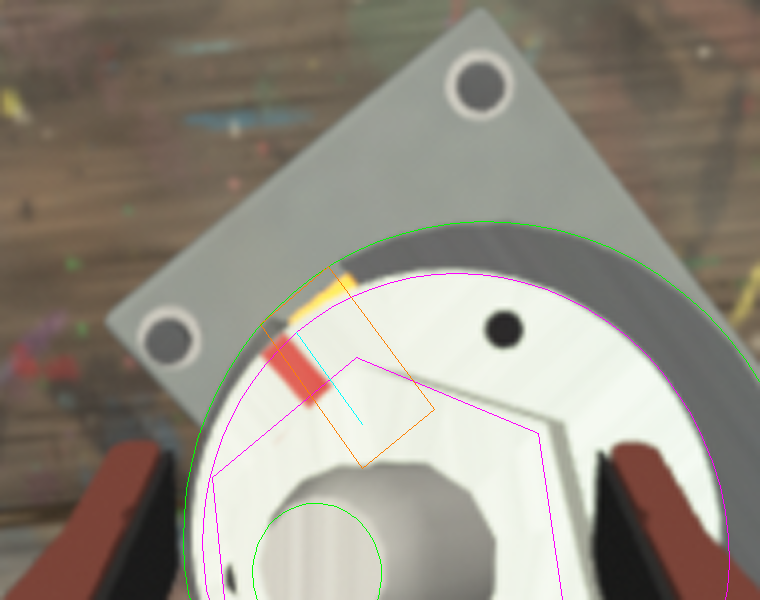

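View pics/scene_10c.png

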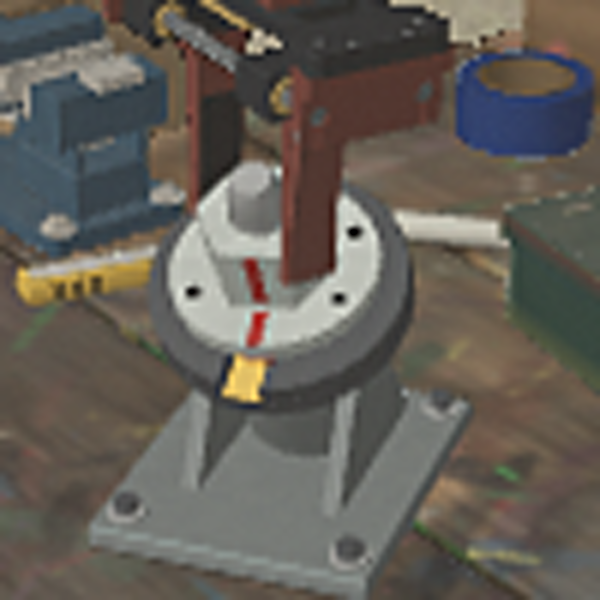

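Emit:
{"fn": "apply_moves", "kwargs": {
  "motion": [
    [-0.47,[0,0,0],2],
    [-0.47,[0,0,0],4],
    [-0.47,[0,0,0],6],
    [-0.47,[0,0,0],8]
  ]
}}

```text
time: 9.1
ee_pos: [0.6066, 0.0323, 0.1556]
tcp_rot: [[-0.861, 0.509, -0.003], [0.509, 0.861, 0.004], [0.004, 0.002, -1.0]]
wrist_force: [-4.4, 10.0, 5.1]
finger_gap: 0.0649
```

```bash
python3 look.py 11 scene wrist;  python3 ov.py wrist 11 .0065 0 160 110 190 150
```

```text
9.15 [0.6067 0.0323 0.1557] [[-0.86, 0.51, -0.003], [0.51, 0.86, 0.004], [0.004, 0.002, -1.0]] [-5.1  9.5  5.1] [1.74 0.7  0.3 ] 0.06437819801440059 [-0.06  0.45  1.58  0.    1.11 -1.1 ]
```

View pics/scene_11c.png

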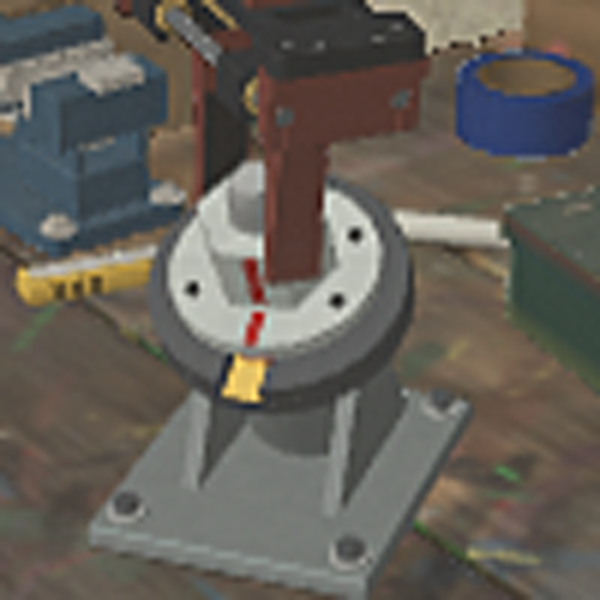

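View pics/ov_wrist_11.png

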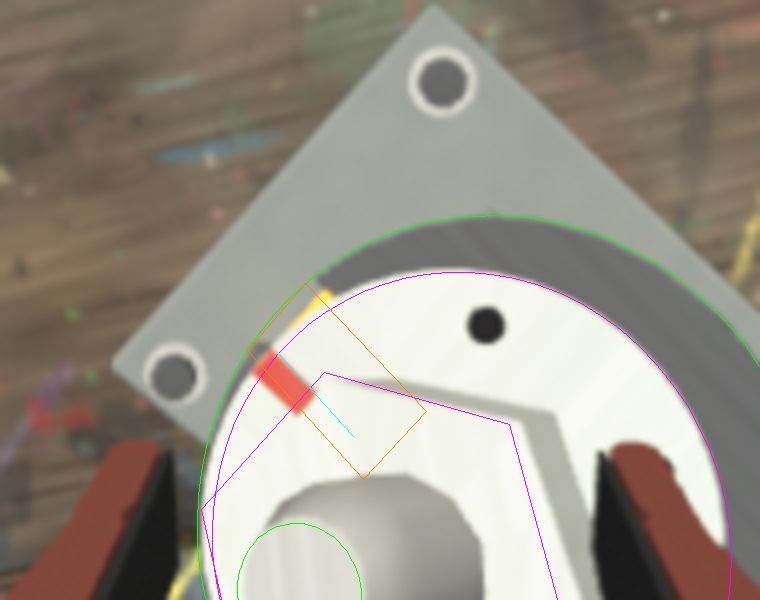

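Emit:
{"fn": "apply_moves", "kwargs": {
  "motion": [
    [-0.47,[0,0.2,0],0],
    [-0.47,[0,0.2,0],3],
    [-0.47,[0,0.2,0],6],
    [-0.47,[0,0.2,0],8],
    [-0.47,[0,0.2,0],10]
  ]
}}

```text
time: 9.82
ee_pos: [0.6085, 0.0333, 0.1557]
tcp_rot: [[-0.759, 0.651, -0.001], [0.651, 0.759, 0.003], [0.003, 0.001, -1.0]]
wrist_force: [-4.0, 10.0, 3.9]
finger_gap: 0.0642
```

```bash
python3 look.py 12 scene wrist;  python3 ov.py wrist 12 .0065 0 160 110 190 150
```

```text
9.875 [0.6085 0.0334 0.1557] [[-0.758, 0.652, -0.001], [0.652, 0.758, 0.003], [0.003, 0.001, -1.0]] [-3.8  9.5  4.2] [1.57 0.43 0.3 ] 0.06473820772786434 [-0.06  0.45  1.58  0.    1.11 -0.92]
```

View pics/scene_12c.png

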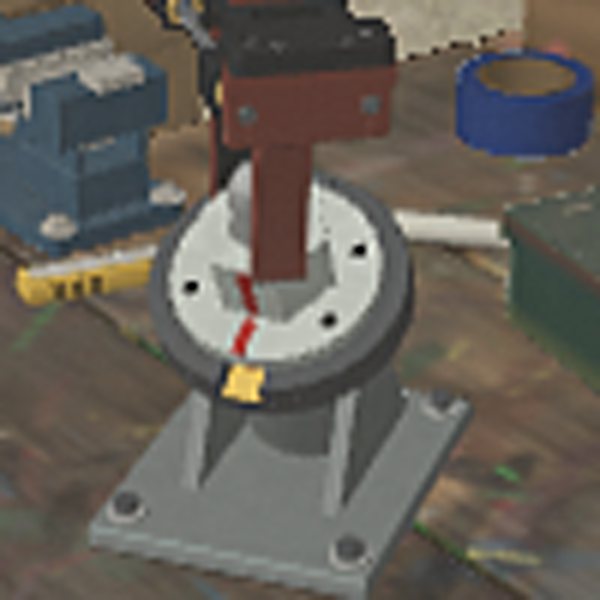

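View pics/ov_wrist_12.png

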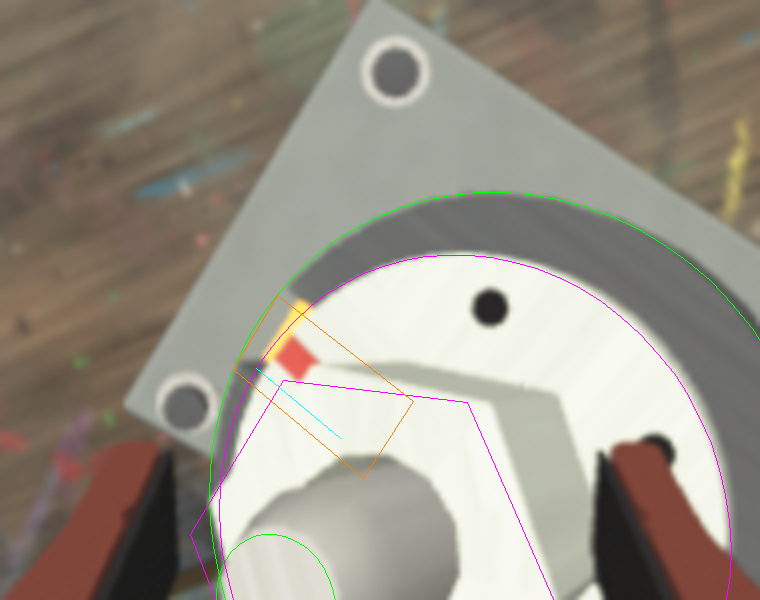

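Emit:
{"fn": "apply_moves", "kwargs": {
  "motion": [
    [-0.6,[0,0,0],-6],
    [-0.8,[0,0,-1],-10],
    [-1,[0,0,-6],-10],
    [-1,[0,0,-10],-10]
  ]
}}

```text
time: 10.42
ee_pos: [0.6099, 0.0307, 0.2572]
tcp_rot: [[-0.861, 0.508, 0.001], [0.508, 0.861, -0.002], [-0.002, -0.001, -1.0]]
wrist_force: [0.4, -0.4, -0.5]
finger_gap: 0.0878
```

```bash
python3 look.py 13 scene wrist;  python3 ov.py wrist 13 0 -2 160 110 190 150; python3 ov.py scene 13 0 -2 235 140 80 80
```

```text
10.475 [0.6128 0.0306 0.2631] [[-0.861, 0.508, 0.01], [0.508, 0.861, -0.002], [-0.01, 0.003, -1.0]] [ 1.7 -0.2  3.4] [-0.05 -0.08 -0.02] 0.08751346910651818 [-0.06  0.35  1.45 -0.    1.33 -1.1 ]
```

View pics/scene_13c.png

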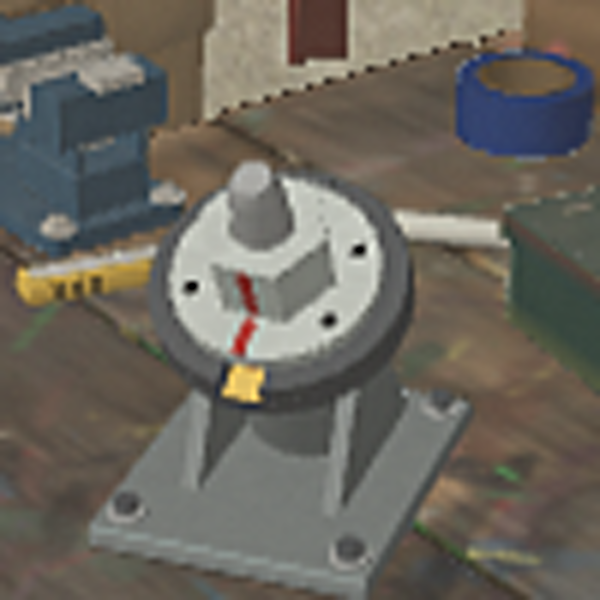

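View pics/ov_scene_13.png

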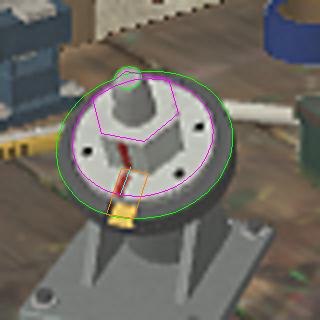

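View pics/ov_wrist_13.png

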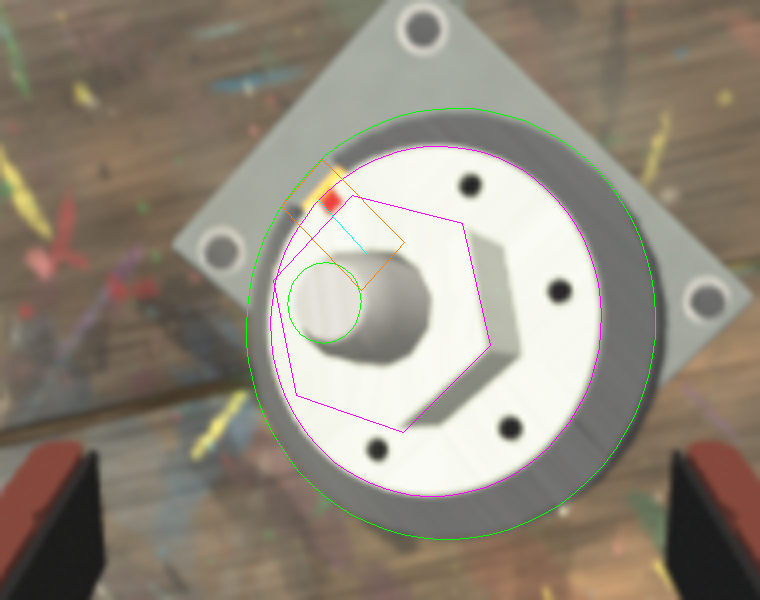

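Emit:
{"fn": "apply_moves", "kwargs": {
  "motion": [
    [-1,[22.5,13.1,0],-49],
    [-1,[22.5,13.1,2],-49],
    [-1,[22.5,13.1,5],-49],
    [-1,[22.5,13.1,5],-49],
    [-1,[22.5,13.1,5],-49],
    [-1,[22.5,13.1,5],-49],
    [-1,[22.5,13.1,5],-49]
  ]
}}

```text
time: 11.4
ee_pos: [0.4828, 0.258, 0.2057]
tcp_rot: [[-0.949, -0.315, 0.001], [-0.315, 0.949, -0.001], [-0.001, -0.001, -1.0]]
wrist_force: [0.5, -0.6, 0.4]
finger_gap: 0.0876
```

```bash
python3 look.py 14 wrist
```

```text
11.4 [0.4828 0.258  0.2057] [[-0.949, -0.315, 0.001], [-0.315, 0.949, -0.001], [-0.001, -0.001, -1.0]] [ 0.5 -0.6  0.4] [ 0.06  0.01 -0.01] 0.08760310272093061 [ 0.37  0.31  1.66 -0.    1.16 -1.53]
```

View pics/wrist_14.png

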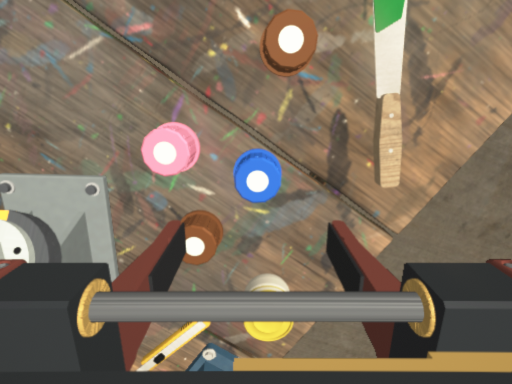

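```bash
python3 - <<'E'
from h import *
s=np.load("pics/wrist_14.npz")
for uv in((257.5,181),(194,246),(164,152)):
    p=onz("wrist",uv,.044,s);print(p,(s["tcp_rot"].T@(p-s["ee_pos"])).round(4))
E
```

```text
[0.48636936 0.26063744 0.044     ] [-0.0041  0.0016  0.1617]
[0.58657799 0.21394978 0.044     ] [-0.0846 -0.0743  0.1618]
[0.48735011 0.15436587 0.044     ] [ 0.0284 -0.0996  0.1617]
```

Emit:
{"fn": "apply_moves", "kwargs": {
  "motion": [
    [-1,[-0.3,0.2,6],0],
    [-1,[-0.3,0.2,12],0],
    [-1,[-0.3,0.2,16],0],
    [-1,[-0.3,0.2,17.8],0],
    [-1,[-0.3,0.2,17.8],0],
    [0.2,[-0.3,0.2,17.8],0],
    [0.2,[-0.3,0.2,17.8],0],
    [0.2,[-0.3,0.2,17.8],0],
    [0.2,[-0.3,0.2,17.8],0]
  ]
}}

```text
time: 12.58
ee_pos: [0.4844, 0.2616, 0.0282]
tcp_rot: [[-0.948, -0.317, 0.001], [-0.317, 0.948, 0.0], [-0.001, -0.0, -1.0]]
wrist_force: [-0.1, -0.1, 4.4]
finger_gap: 0.0519
```

```bash
python3 look.py 15 wrist
```

```text
12.575 [0.4844 0.2616 0.0282] [[-0.948, -0.317, 0.001], [-0.317, 0.948, 0.0], [-0.001, -0.0, -1.0]] [-0.1 -0.1  4.4] [-0.09  0.06  0.05] 0.051925882300901526 [ 0.37  0.56  1.81 -0.    0.77 -1.52]
```

View pics/wrist_15.png

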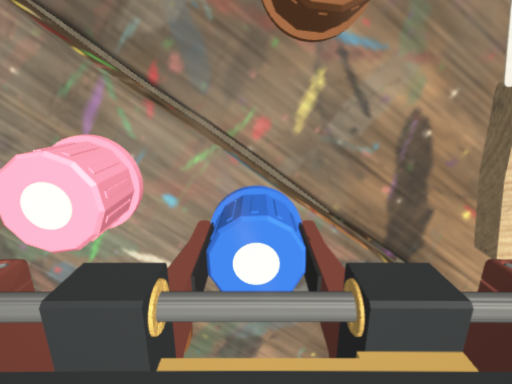

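```bash
python3 - <<'E'
from h import *
s=np.load("pics/wrist_15.npz")
for v in(262,264):
    p=onz("wrist",(256,v),.044,s);print(p,(s["tcp_rot"].T@(p-s["ee_pos"])).round(4))
E
```

```text
[0.48453516 0.26122887 0.044     ] [-0.     -0.0004 -0.0158]
[0.48564768 0.26160062 0.044     ] [-0.0012 -0.0004 -0.0158]
```

Emit:
{"fn": "apply_moves", "kwargs": {
  "motion": [
    [0.2,[0,0,-6],0],
    [0.2,[0,0,-12],0],
    [0.2,[0,-3,-18],0],
    [0.2,[-1.5,-9,-20.2],0],
    [0.2,[-2.5,-15,-20.2],0],
    [0.2,[-3.3,-20,-20.2],0],
    [0.2,[-3.8,-24,-20.2],0],
    [0.2,[-3.8,-25.9,-20.2],0],
    [0.2,[-3.8,-25.9,-20.2],0],
    [0.2,[-3.8,-25.9,-20.2],0]
  ]
}}

```text
time: 13.88
ee_pos: [0.6013, 0.0294, 0.2294]
tcp_rot: [[-0.948, -0.318, -0.001], [-0.318, 0.948, 0.001], [0.001, 0.001, -1.0]]
wrist_force: [-0.2, 0.6, -1.8]
finger_gap: 0.0522
```

```bash
python3 look.py 16 wrist scene top
```

```text
13.975 [0.6015 0.0295 0.2296] [[-0.948, -0.319, -0.001], [-0.319, 0.948, 0.0], [0.0, 0.001, -1.0]] [-0.5  0.5 -1.2] [ 0.09  0.05 -0.05] 0.05211973082935943 [-0.07  0.37  1.51  0.    1.26 -1.96]
```

View pics/wrist_16.png

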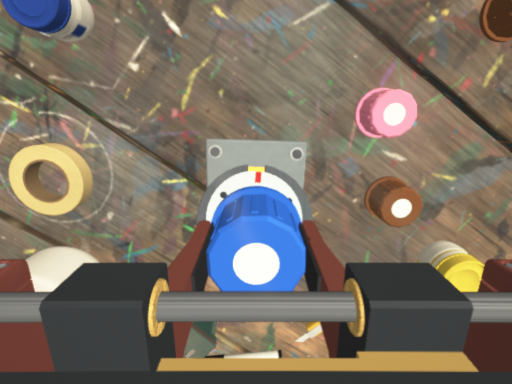

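View pics/scene_16c.png

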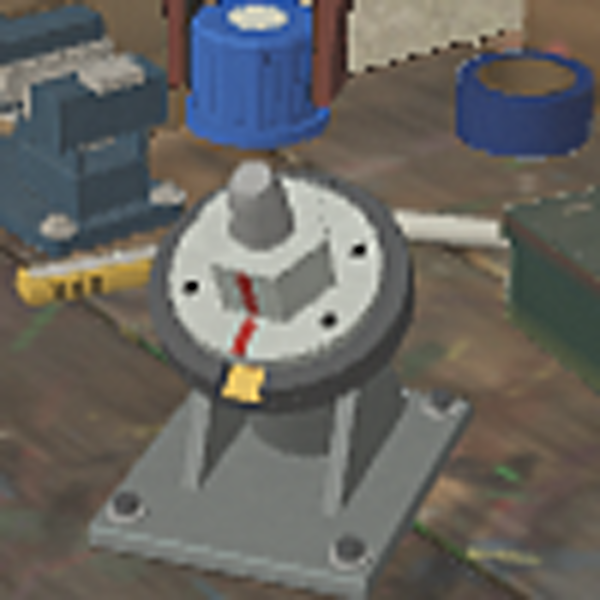

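Emit:
{"fn": "apply_moves", "kwargs": {
  "motion": [
    [0.2,[-0.1,-0.2,1.2],0],
    [0.2,[-0.1,-0.2,2.0],0],
    [0.2,[-0.1,-0.2,2.5],0],
    [0.2,[-0.1,-0.2,3.0],0],
    [0.2,[-0.1,-0.2,3.3],0]
  ]
}}

```text
time: 14.65
ee_pos: [0.6021, 0.027, 0.1959]
tcp_rot: [[-0.948, -0.317, -0.004], [-0.317, 0.948, 0.001], [0.003, 0.002, -1.0]]
wrist_force: [-5.4, 3.5, 2.7]
finger_gap: 0.0519
```

```bash
python3 look.py 17 scene
```

```text
14.65 [0.6021 0.027  0.1959] [[-0.948, -0.317, -0.004], [-0.317, 0.948, 0.001], [0.003, 0.002, -1.0]] [-5.4  3.5  2.7] [0.71 1.07 0.03] 0.05185896392121675 [-0.07  0.4   1.55  0.    1.19 -1.96]
```

View pics/scene_17c.png

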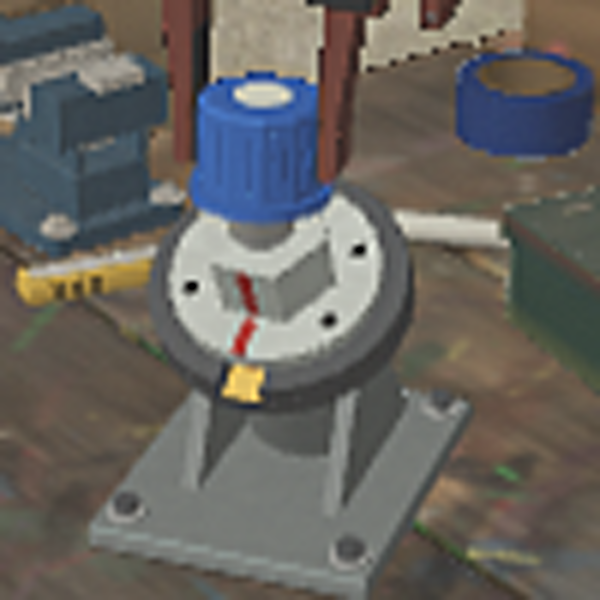

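Emit:
{"fn": "apply_moves", "kwargs": {
  "motion": [
    [0.2,[0.2,0.1,0.2],0],
    [0.2,[0.4,0.1,0.5],0],
    [0.2,[0.6,0.1,0.8],0],
    [0.2,[0.7,0.1,1.0],0]
  ]
}}

```text
time: 15.2
ee_pos: [0.6012, 0.0273, 0.1906]
tcp_rot: [[-0.949, -0.317, 0.011], [-0.316, 0.949, 0.004], [-0.011, 0.0, -1.0]]
wrist_force: [-1.8, 10.0, 19.3]
finger_gap: 0.0519
```

```bash
python3 look.py 18 scene
```

```text
15.2 [0.6012 0.0273 0.1906] [[-0.949, -0.317, 0.011], [-0.316, 0.949, 0.004], [-0.011, 0.0, -1.0]] [-1.8 10.  19.3] [ 2.16 -0.01  0.08] 0.051896347944923545 [-0.07  0.4   1.57  0.    1.16 -1.97]
```

View pics/scene_18c.png

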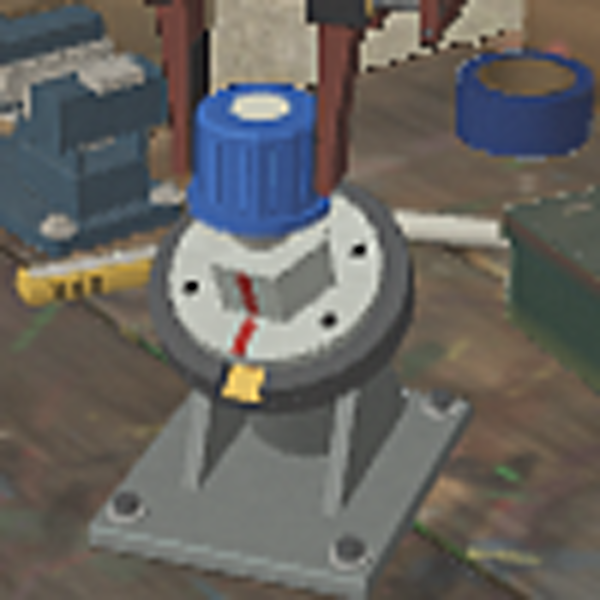

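Emit:
{"fn": "apply_moves", "kwargs": {
  "motion": [
    [0.2,[0,0.2,0],0],
    [-0.22,[0,0.2,0],0],
    [-0.22,[0,0.2,0],0]
  ]
}}

```text
time: 15.62
ee_pos: [0.5965, 0.0265, 0.1866]
tcp_rot: [[-0.948, -0.317, 0.001], [-0.317, 0.948, -0.001], [-0.0, -0.001, -1.0]]
wrist_force: [0.4, -0.4, -0.4]
finger_gap: 0.0534
```

```bash
python3 look.py 19 scene
```

```text
15.625 [0.5965 0.0265 0.1866] [[-0.948, -0.317, 0.001], [-0.317, 0.948, -0.001], [-0.0, -0.001, -1.0]] [ 0.4 -0.4 -0.4] [0.1  0.   0.05] 0.05342356883012704 [-0.07  0.4   1.58 -0.    1.16 -1.96]
```

View pics/scene_19c.png

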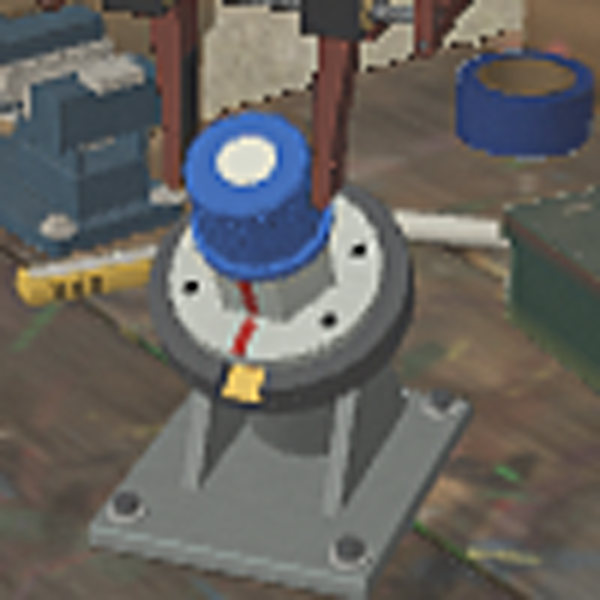

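Emit:
{"fn": "apply_moves", "kwargs": {
  "motion": [
    [-0.6,[0,0,0],0],
    [-1,[0,0,0],0],
    [-1,[0,0,0],0],
    [-1,[0,0,-5],0],
    [-1,[0,0,-10],0],
    [-1,[0,0,-12],0],
    [-1,[0,0,-12],0]
  ]
}}

```text
time: 16.55
ee_pos: [0.5973, 0.0269, 0.3085]
tcp_rot: [[-0.948, -0.317, 0.004], [-0.317, 0.948, -0.0], [-0.004, -0.002, -1.0]]
wrist_force: [0.1, 0.4, -0.4]
finger_gap: 0.088
```

```bash
python3 look.py 20 scene wrist top; cat > ovc.py <<'E'
from ang import *
import sys
tag=sys.argv[1]
for n,(x0,y0,w,hh),k in(("scene",(235,140,80,70),8),("wrist",(150,60,220,170),3.5)):
    s=np.load(f"pics/{n}_{tag}.npz");im=cv2.imread(f"pics/{n}_{tag}.png")
    big=cv2.resize(im[y0:y0+hh,x0:x0+w],None,fx=k,fy=k,interpolation=cv2.INTER_CUBIC)
    for r,z,c in((.058,0,(0,255,0)),(.046,.008,(255,0,255)),(.030,.042,(0,255,255)),(.030,.048,(0,255,255)),(.026,.086,(0,255,255))):
        q=proj(n,circ(r,z)@R.T+o,s);q=((q-[x0,y0]+.5)*k-.5).astype(int);cv2.polylines(big,[q.reshape(-1,1,2)],True,c,1)
    cv2.imwrite(f"pics/ovc_{n}_{tag}.png",big)
E
python3 ovc.py 20
```

```text
16.65 [0.5957 0.027  0.3056] [[-0.948, -0.317, -0.001], [-0.317, 0.948, -0.0], [0.001, 0.0, -1.0]] [-0.5  0.2 -0.4] [0.08 0.01 0.04] 0.08802471655433643 [-0.07  0.3   1.42 -0.    1.42 -1.96]
```

View pics/ovc_scene_20.png

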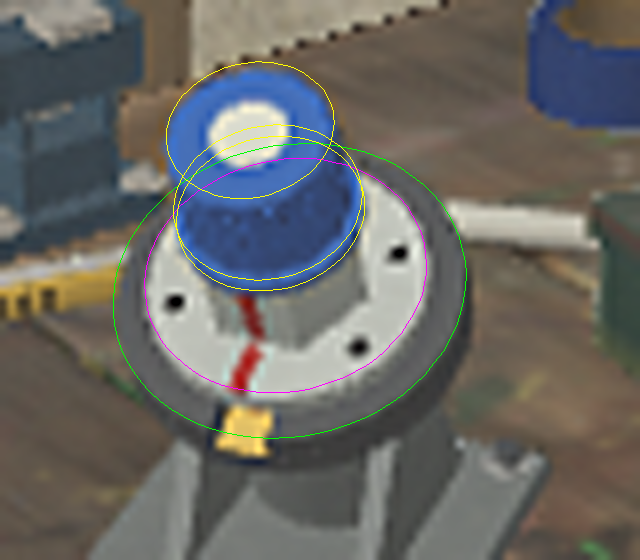

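View pics/ovc_wrist_20.png

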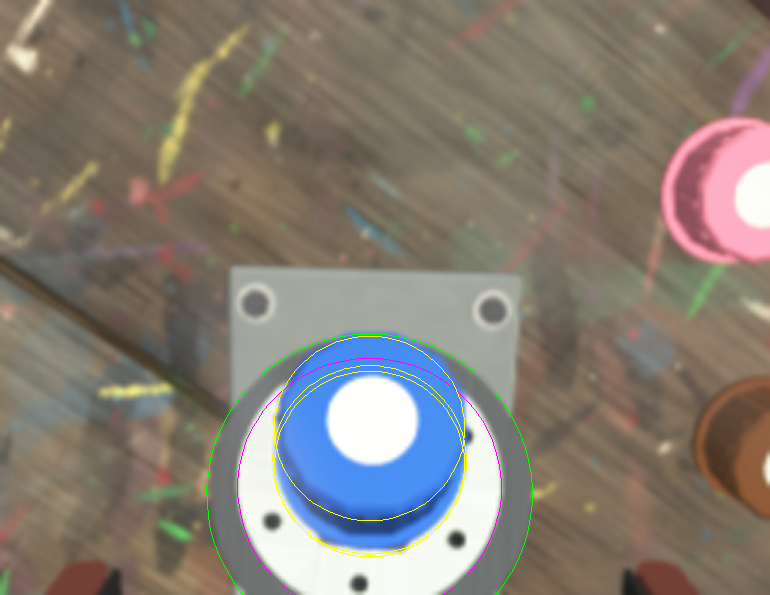

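View pics/top_20.png

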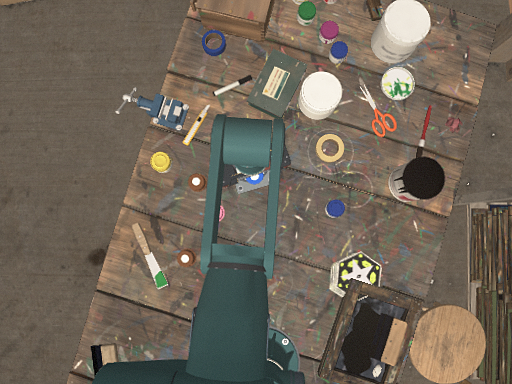

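```bash
python3 -c "
from station import manip
print(manip.close_job())"
```

```text
the job is handed in; nothing more can be done
None
```

The hub is home in the keyway and the blue cap is on the spindle down to the hub. Everything has been let go and the job was handed in at about 16.7 s of the 56 s allowed.

- **Hub:** I turned it clockwise on the spindle with the fingers round its boss. The first two turns, one with a close opening and one gripped tight, slipped and stopped about 10° short. I finished with the fingers opened to about 65 mm, so the hub was free to drop. The later pictures show the red line over the yellow keyway and the flange matching its home outline, turned about 3° from my modelled keyway direction. I never took it off the spindle.
- **Cap:** I gripped it square on two flats and set its mouth over the spindle tip. When I pushed it while still gripped, it resisted at up to about 22 N, so I loosened the fingers; it then tilted into line and slid down by itself.
- **Last checks:** With the gripper open and 12 cm clear, the projected outlines of the seated cap and hub agreed with the scene and wrist pictures to about 1 to 2 mm. The cap's top sits about 1 mm lower than its outline in the scene view, which is within the calibration error. Wrist force read near zero, and no ink pot or tape roll looked moved in the top view. I did not push the cap down afterwards to test that it was seated.

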